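# Open the touch-latch lens case

## Task

Open the lens case with the blue lid using only a fingertip: press the lid down on the white dot until its touch catch lets go, take the finger away so that the lid springs ajar by itself, then push the lid up and back until it stands open, upright or leaning back. Leave the yellow and green lids shut and unpressed, leave the lens lying in its case, and do not move the things standing around.

Things in the scene. Friction and masses are not known exactly. Their poses are not given: they have to be found in the camera images.
- case_blue: beige lens case with the blue lid, fixed to the bench; 120 (its x) x 85 (its y) x 70 mm high; origin at the centre of its underside; its x axis points from the front edge (robot side) to the hinge side, z up
- lid_blue (a joint): angle of the blue lid about the hinge on the far rim of its case (rad): 0 latched shut and level, grows as the lid swings up and away from the robot, stop at 1.95. Once sprung ajar it stays at about 0.85 to 0.95 (front edge 75 mm before the hinge, 95 mm above it), and the stiff hinge (0.09 N m) keeps it wherever it is put beyond that. A level push straight at the front edge can bind: push up and back, or with the finger sloped under the edge
- lid_blue_press (a point): white dot, 18 mm across, on the upper face of the blue lid, above its catch, 20 mm from the front edge and 100 mm from the hinge (moves with the lid); 84 mm above the bench when shut. Pressed in here by about 4 mm (lid at -0.04; stop at -0.05; some 4 N) the catch lets go, and as the finger leaves a spring lifts the lid ajar
- lid_blue_hinge (a point): point on the hinge axis of the blue lid, at the middle of its width, 76 mm above the bench, level with the lid's underside when shut; the axis runs along the case's y. The lid is 120 mm from hinge to front edge, 85 mm wide, 8 mm thick, plain, without a handle
- case_yellow: beige lens case with the yellow lid, fixed to the bench; 120 (its x) x 85 (its y) x 70 mm high; origin at the centre of its underside; its x axis points from the front edge (robot side) to the hinge side, z up
- lid_yellow (a joint): angle of the yellow lid about the hinge on the far rim of its case (rad): 0 latched shut and level, grows as the lid swings up and away from the robot, stop at 1.95. Once sprung ajar it stays at about 0.85 to 0.95 (front edge 75 mm before the hinge, 95 mm above it), and the stiff hinge (0.09 N m) keeps it wherever it is put beyond that. A level push straight at the front edge can bind: push up and back, or with the finger sloped under the edge
- lid_yellow_press (a point): white dot, 18 mm across, on the upper face of the yellow lid, above its catch, 20 mm from the front edge and 100 mm from the hinge (moves with the lid); 84 mm above the bench when shut. Pressed in here by about 4 mm (lid at -0.04; stop at -0.05; some 4 N) the catch lets go, and as the finger leaves a spring lifts the lid ajar
- lid_yellow_hinge (a point): point on the hinge axis of the yellow lid, at the middle of its width, 76 mm above the bench, level with the lid's underside when shut; the axis runs along the case's y. The lid is 120 mm from hinge to front edge, 85 mm wide, 8 mm thick, plain, without a handle
- case_green: beige lens case with the green lid, fixed to the bench; 120 (its x) x 85 (its y) x 70 mm high; origin at the centre of its underside; its x axis points from the front edge (robot side) to the hinge side, z up
- lid_green (a joint): angle of the green lid about the hinge on the far rim of its case (rad): 0 latched shut and level, grows as the lid swings up and away from the robot, stop at 1.95. Once sprung ajar it stays at about 0.85 to 0.95 (front edge 75 mm before the hinge, 95 mm above it), and the stiff hinge (0.09 N m) keeps it wherever it is put beyond that. A level push straight at the front edge can bind: push up and back, or with the finger sloped under the edge
- lid_green_press (a point): white dot, 18 mm across, on the upper face of the green lid, above its catch, 20 mm from the front edge and 100 mm from the hinge (moves with the lid); 84 mm above the bench when shut. Pressed in here by about 4 mm (lid at -0.04; stop at -0.05; some 4 N) the catch lets go, and as the finger leaves a spring lifts the lid ajar
- lid_green_hinge (a point): point on the hinge axis of the green lid, at the middle of its width, 76 mm above the bench, level with the lid's underside when shut; the axis runs along the case's y. The lid is 120 mm from hinge to front edge, 85 mm wide, 8 mm thick, plain, without a handle
- lens: dark lens cell, 42 mm across, 16 mm high, lying loose in the rubber bed of the blue case, out of sight while it is shut; origin at the centre of its underside
- ring_gauge: steel ring gauge, 60 mm outside, 32 mm hole, 22 mm high; stands or lies loose on the bench as a bystander; origin at the centre of its underside
- vee_block: dark steel V-block, 50 x 40 x 42 mm high; stands or lies loose on the bench as a bystander; origin at the centre of its underside
- plug_gauge: upright steel plug gauge, 36 mm foot, 85 mm high; stands or lies loose on the bench as a bystander; origin at the centre of its underside
- screwdriver: orange-handled screwdriver, some 200 mm long, lying flat; stands or lies loose on the bench as a bystander; origin at the centre of its underside
- jar: clear jar with black cap, 54 mm across, 70 mm high; stands or lies loose on the bench as a bystander; origin at the centre of its underside
- carton: small cardboard carton 90 x 60 x 50 mm high; stands or lies loose on the bench as a bystander; origin at the centre of its underside

How it is judged:
By the outcome, as a careful person would: the job done as asked, in the order asked, and still so for the second after the job is handed in, with the robot touching nothing.
It also fails if it takes over 42 s, if anything falls off the work surface, if the arm or the gripper's body presses on something with over 40 N, if the wrist force passes 120 N, or if a joint passes its speed limit or range.

## Robot

A 6-joint arm with a two-finger parallel gripper is mounted at the origin on the work surface. World frame = base frame: x ahead of the robot, y to its left, z up, the work surface at z = 0. Lengths are in m, angles in rad, forces in N, time in s.
With the tool pointing down it reaches from about 0.35 to 0.975 m from the base axis. Payload 4.9 kg.
Tool frame: the origin (TCP) lies between the finger pads; the fingertips stand 19 mm ahead of it and the grasp point (between the pads) is the TCP; z points along the fingers, y is the line along which they close (so a half turn about z gives the same grasp; the last joint's range is limited). The gripper opens to 85 mm and grips with 20 to 120 N. Pads are 22 mm wide; open, the fingers measure 114 mm over their backs; the gripper's body (76 mm by 85 mm) begins 54 mm behind the grasp point. The pads swing forward as they close: fully open they stand 13 mm farther back than shut.
Start: joints at [-1.261, 0.053, 1.613, -0, 1.476, -0.119], TCP at [0.26, -0.568, 0.25] pointing down, gripper open.
Joint ranges: [-3.01, 3.01], [-1.01, 2.22], [0.06, 2.58], [-1.02, 4.17], [0.09, 2.62], [-3.14, 3.14]. Speed limits (rad/s): [2.57, 2.57, 3.14, 3.14, 3.14, 3.14].

## Interface

Orientations are given as a rotation vector (axis times angle).
In Python, from station import ctrl gives the robot as it stands. The module is installed in compiled form; this text tells all that it offers.
- The arm moves only by the tool servo_tool, never from a script. Its argument "increments" is a list that holds one entry, the list of rows, each a list of 5 numbers: the finger opening in cm, from 0 to 8.54, then the shift along the tool's x, y, z in cm, then the turn about the tool's z in degrees. A call has 1 to 5 rows; each row is the pose to reach, as a shift and turn from the pose commanded when the call began, along the tool's axes at that moment; what a row does not reach only later rows make up. A row lasts 1/10 s, in which the tool goes at most 50 mm and 8.59 degrees, less where a joint would pass 70% of its speed; a pose out of reach is approached as far as the arm can. A call with a gripper value outside its range is refused whole. The fingers move at their own pace and stop on an object; "newtons" is the grip in N (left out, the last holds). Time passes only in rows, so rows that repeat a pose let the fingers close. It gives the time, the measured TCP pose, the force, the opening and the grip force at its end, in the units of the state.
- ctrl.get_obs(): the state, without advancing time (a new reading comes with each control period).
- ctrl.get_image(name): name is "scene" or "top"; returns a dict with "img" (480x640x3 uint8, red, green, blue), "fx", "fy", "cx", "cy" (pixels), "k1" (the pictures are not rectified: a ray, as slopes to the right and down, at radius r is drawn at 1 + k1 r^2 times it, then the intrinsics apply), "rvec" (rotation vector, rad) and "tvec" (3), from world to camera coordinates, as OpenCV has them. Camera axes: x right, y down, z forward; pixel columns grow to the right and rows downward; lengths in m; the calibration is good to about 2 mm. A picture is of the moment at which its call begins. There is no depth.
- ctrl.finish_job(): hands the job in; it is judged then, once.
The state is a dict: "t": time; "q": joint angles; "dq": joint speeds; "effort": joint torques, N m; "tool_pos": TCP position; "tool_rot": TCP orientation; "contact_force": force on the tool from outside, world axes, zero at the start; "wrist_torque": the same for the moment, N m; "opening": finger opening in m; "grip_force": force on a finger pad.
Only numpy, scipy, OpenCV 4.12 (cv2) and the standard library are available. Lean on these libraries where they do the work, as an engineer would, in place of code of your own. Each camera call takes 0.05 s, during which the arm holds its last target. There are 200 camera calls.

## Working session

There is one attempt and no reset: what is moved stays moved. The work goes in short steps, Python scripts to look and compute and a tool call to move; the robot and the scene stay as the last step left them, time stands still between calls to the robot, and variables do not carry over. Pictures are saved under pics/ and viewed, at most 10 in all, crops included, and the job is handed in when it is done.

Besides the shell and the picture viewer there is one more tool, called as a command line: name --argument value ..., lists and objects as JSON in quotes. servo_tool: Moves the arm, as the interface text tells. Its arguments: {"type":"object","properties":{"increments":{"type":"array"},"newtons":{"type":"number"}},"required":["increments"]}

```bash
mkdir -p pics
cat > h.py <<'E'
import numpy as np, cv2
from scipy.spatial.transform import Rotation as R
from station import ctrl
def grab(name, fn=None):
    d=ctrl.get_image(name)
    if fn: cv2.imwrite('pics/'+fn, cv2.cvtColor(d['img'],cv2.COLOR_RGB2BGR))
    return d
def ray(d,u,v):
    x,y=(u-d['cx'])/d['fx'],(v-d['cy'])/d['fy']
    rd=np.hypot(x,y); r=rd
    for _ in range(30): r=rd/(1+d['k1']*r*r)
    s=r/rd if rd>0 else 1
    M=R.from_rotvec(np.ravel(d['rvec'])).as_matrix(); t=np.ravel(d['tvec'])
    return -M.T@t, M.T@np.array([x*s,y*s,1])
def onz(d,u,v,z):
    c,k=ray(d,u,v); return c+k*(z-c[2])/k[2]
E
python3 - <<'E'
from h import *
for n in('scene','top'):
    d=grab(n,n+'1.png'); print(n,ray(d,320,240)[0],d['k1'],d['fx'])
o=ctrl.get_obs(); print(o['t'],o['tool_pos'],o['tool_rot'],o['opening'])
print(R.from_rotvec(o['tool_rot']).as_matrix().round(3))
E
```

```text
scene [1.44480322 0.15804342 0.8912485 ] -0.08273205400026676 603.8444298379592
top [0.40447073 0.01426094 1.42866796] -0.031847721718237514 511.8238164323929
0.1 [ 0.25969838 -0.56789973  0.24915113] [-3.06780866e+00 -6.67981552e-01  3.30071117e-04] 0.08560467595459637
[[ 0.909  0.416 -0.001]
 [ 0.416 -0.909  0.002]
 [ 0.    -0.002 -1.   ]]
```

View pics/scene1.png

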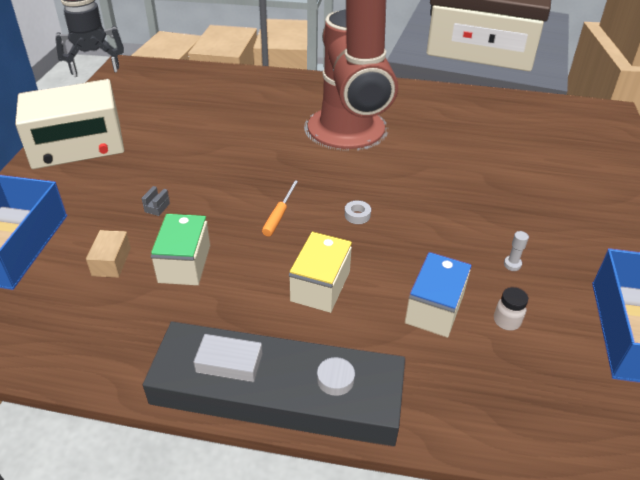

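View pics/top1.png

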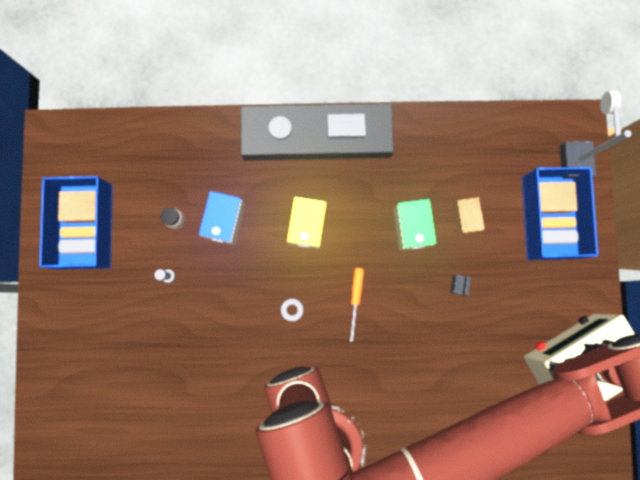

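The scene view shows the blue lid at about (441,284), with its dot at (447,265). The top view has it at (221,217), dot at (215,231). The plug gauge and jar stand to its left (+y). Next I measure it.

```bash
cat > m.py <<'E'
from h import *
for n in('scene','top'):
    d=grab(n); hsv=cv2.cvtColor(d['img'],cv2.COLOR_RGB2HSV)
    m=cv2.inRange(hsv,(100,120,90),(125,255,255))
    k,l,st,c=cv2.connectedComponentsWithStats(m)
    tgt=(440,290) if n=='scene' else (221,215)
    i=1+np.argmin(np.linalg.norm(c[1:]-tgt,axis=1)+1e3*(st[1:,4]<300))
    cn=max(cv2.findContours((l==i).astype('u1'),cv2.RETR_EXTERNAL,cv2.CHAIN_APPROX_NONE)[0],key=cv2.contourArea)
    hull=cv2.convexHull(cn)
    P=np.array([onz(d,*p[0],.084)[:2] for p in hull],np.float32)
    r=cv2.minAreaRect(P); print(n,st[i],'rect',r)
    fill=np.zeros_like(m); cv2.fillPoly(fill,[hull],1)
    w=(fill>0)&(hsv[...,1]<90)&(hsv[...,2]>150)
    k,l,st,c=cv2.connectedComponentsWithStats(w.astype('u1'))
    for j in range(1,k):
        if st[j,4]>10: print(' dot',c[j],st[j,4],onz(d,*c[j],.084))
    for (u,v,z) in ([(519,237,.085),(514,265,0),(514,298,.07)] if n=='scene' else [(160,275,.085),(169,276,0),(171,217,.07)]): print(onz(d,u,v,z))
E
python3 m.py
```

```text
scene [ 411  253   60   56 2031] rect ((0.6296168565750122, 0.2627054750919342), (0.08453389257192612, 0.12270491570234299), 76.16352844238281)
 dot [446.95652174 263.8115942 ] 69 [0.5867191  0.27287647 0.084     ]
[0.4819674 0.4162969 0.085    ]
[0.4742839  0.42637528 0.        ]
[0.63999651 0.39968516 0.07      ]
top [ 199  191   42   49 1272] rect ((0.6284642219543457, 0.2624223828315735), (0.08390944451093674, 0.11975370347499847), 75.17752075195312)
 dot [215.65714286 230.37142857] 70 [0.58892336 0.27192737 0.084     ]
[0.47365708 0.41863523 0.085     ]
[0.47472465 0.41895077 0.        ]
[0.62965305 0.39473293 0.07      ]
```

servo_tool --increments '[[[0,3.4,-3.3,0,7.8],[0,6.8,-6.6,0,15.6],[0,10.2,-9.9,0,23.4],[0,13.6,-13.2,0,31.2],[0,17,-16.5,0,38.8]]]' --newtons 30

```text
t: 0.7
tool_pos: [0.3461, -0.3458, 0.2501]
tool_rot: [-3.116, 0.399, -0.0]
contact_force: [0.5, 0.1, 0.5]
opening: 0.0122
grip_force: 0.0
```

servo_tool --increments '[[[0,0.6,-4.8,0,0],[0,1.2,-9.6,0,0],[0,1.8,-14.4,0,0],[0,2.4,-19.2,0,0],[0,3,-24,0,0]]]'

```text
t: 1.2
tool_pos: [0.4342, -0.1205, 0.2504]
tool_rot: [3.117, -0.39, 0.001]
contact_force: [1.0, -0.2, -0.0]
opening: 0.0005
grip_force: 0.0
```

servo_tool --increments '[[[0,0.6,-4.8,0,0],[0,1.2,-9.6,0,0],[0,1.8,-14.4,0,0],[0,2.4,-19.2,0,0],[0,3,-24,0,0]]]'

```text
t: 1.7
tool_pos: [0.5223, 0.105, 0.2503]
tool_rot: [3.117, -0.389, 0.001]
contact_force: [0.9, -1.1, -0.0]
opening: -0.0
grip_force: 0.0
```

servo_tool --increments '[[[0,0.6,-4.8,0,0],[0,1.2,-9.6,0,0],[0,1.8,-14.4,0,0],[0,1.8,-14.4,0,0],[0,1.8,-14.4,0,0]]]'

```text
t: 2.2
tool_pos: [0.5747, 0.2389, 0.2494]
tool_rot: [3.117, -0.386, -0.002]
contact_force: [-1.1, -0.7, -0.0]
opening: 0.0
grip_force: 0.0
```

servo_tool --increments '[[[0,0.4,-3.5,0,0],[0,0.4,-3.5,4,0],[0,0.4,-3.5,8,0],[0,0.4,-3.5,11.5,0],[0,0.4,-3.5,11.5,0]]]'

```text
t: 2.7
tool_pos: [0.5832, 0.2682, 0.1286]
tool_rot: [3.112, -0.391, -0.017]
contact_force: [-0.8, -0.5, -0.4]
opening: -0.0001
grip_force: 0.0
```

Run:
```python
from h import *
o=ctrl.get_obs(); print(o['t'],o['tool_pos'],o['contact_force'])
a=grab('scene')['img'][150:350,370:570]; b=grab('top')['img'][140:300,130:330]
z=lambda i:cv2.resize(i,(390,390),interpolation=cv2.INTER_CUBIC)
cv2.imwrite('pics/c2.png',cv2.cvtColor(np.hstack([z(a),z(b)]),cv2.COLOR_RGB2BGR))
```

```text
2.7 [0.5831685  0.2681787  0.12864978] [-0.83274715 -0.46457125 -0.38715363]
```

View pics/c2.png

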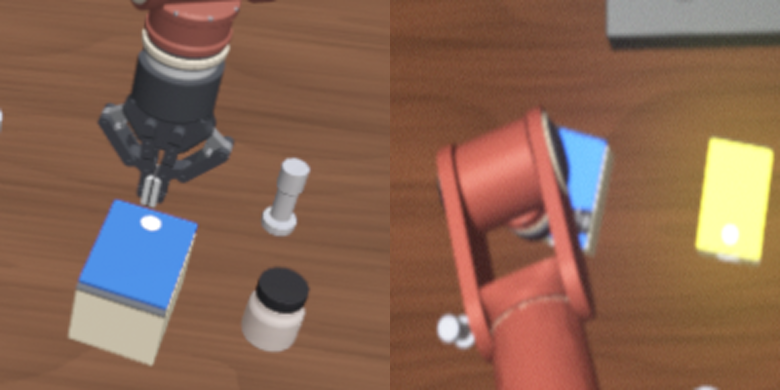

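The closed fingers sit just above the white dot of the blue lid (left half: dot at (150,222), tip at (151,203)). I press slowly from here.

servo_tool --increments '[[[0,0.3,-0.2,1.2,0],[0,0.3,-0.2,2.2,0],[0,0.3,-0.2,2.5,0],[0,0.3,-0.2,2.7,0],[0,0.3,-0.2,2.8,0]]]'

```text
t: 3.3
tool_pos: [0.5908, 0.2722, 0.1073]
tool_rot: [-3.117, 0.389, -0.0]
contact_force: [-0.1, 0.7, -0.1]
opening: 0.0003
grip_force: 0.0
```

servo_tool --increments '[[[0,-0.2,0,0.2,0],[0,-0.2,0,0.4,0],[0,-0.2,0,0.5,0],[0,-0.2,0,0.6,0],[0,-0.2,0,0.6,0]]]'

```text
t: 3.8
tool_pos: [0.5887, 0.2729, 0.1017]
tool_rot: [-3.117, 0.389, 0.0]
contact_force: [-3.3, -0.0, 4.4]
opening: 0.0001
grip_force: 2.3
```

servo_tool --increments '[[[0,0,0,0.1,0],[0,0,0,0.2,0],[0,0,0,0.3,0],[0,0,0,0.3,0],[0,0,0,0.3,0]]]'

```text
t: 4.3
tool_pos: [0.5888, 0.2729, 0.0987]
tool_rot: [-3.117, 0.389, 0.001]
contact_force: [-4.6, 0.8, 7.3]
opening: 0.0001
grip_force: 3.4
```

servo_tool --increments '[[[0,0,0,0.05,0],[0,0,0,0.1,0],[0,0,0,0.1,0]]]'

```text
t: 4.6
tool_pos: [0.5888, 0.273, 0.0987]
tool_rot: [-3.117, 0.389, 0.001]
contact_force: [-7.1, 0.4, 10.2]
opening: 0.0005
grip_force: 5.4
```

The lid is at its stop, since the force rises with no further travel. I take the finger up and back.

servo_tool --increments '[[[0,0,0,-2,0],[0,-2,0,-6,0],[0,-4.5,0,-10,0],[0,-6,0,-13,0],[0,-6,0,-13,0]]]'

```text
t: 5.1
tool_pos: [0.5323, 0.2888, 0.2332]
tool_rot: [-3.113, 0.387, -0.015]
contact_force: [0.4, -0.3, 1.1]
opening: -0.0003
grip_force: 0.0
```

Run:
```python
from h import *
o=ctrl.get_obs(); print(o['t'],o['tool_pos'],o['contact_force'])
a=grab('scene')['img'][150:350,370:570]; b=grab('top')['img'][140:300,130:330]
z=lambda i:cv2.resize(i,(390,390),interpolation=cv2.INTER_CUBIC)
cv2.imwrite('pics/c3.png',cv2.cvtColor(np.hstack([z(a),z(b)]),cv2.COLOR_RGB2BGR))
```

```text
5.1 [0.53228631 0.28876023 0.23315284] [ 0.37374982 -0.26378192  1.14957172]
```

View pics/c3.png

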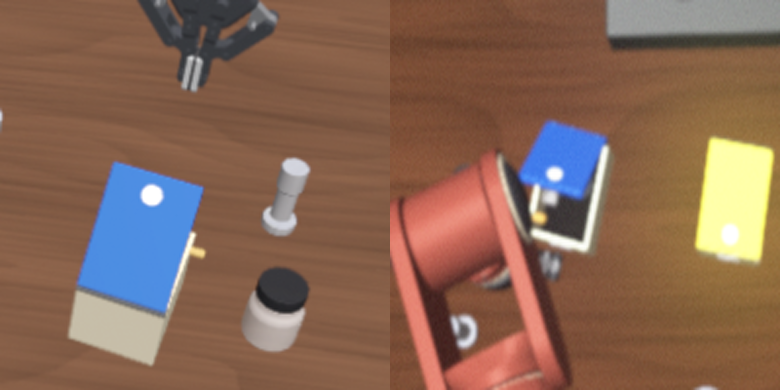

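The lid has sprung ajar. In the top view its front edge is at (553,190) and the case interior shows. I lower the finger in front of the edge and push back and up.

servo_tool --increments '[[[0,0,0,3,0],[0,1,0,6,0],[0,3,0,7,0],[0,4.5,0,7.2,0],[0,4.5,0,7.2,0]]]'

```text
t: 5.7
tool_pos: [0.5754, 0.2751, 0.1533]
tool_rot: [3.116, -0.392, -0.003]
contact_force: [0.2, 0.2, 0.9]
opening: -0.0001
grip_force: 0.0
```

servo_tool --increments '[[[0,1,0,0,0],[0,2,0,0,0],[0,3,0,-0.3,0],[0,4,0,-0.8,0],[0,5,0,-1.2,0]]]'

```text
t: 6.2
tool_pos: [0.6233, 0.265, 0.1697]
tool_rot: [-3.116, 0.387, -0.003]
contact_force: [-3.1, 1.4, 1.8]
opening: -0.0002
grip_force: 1.2
```

servo_tool --increments '[[[0,1,0,-0.3,0],[0,2,0,-0.5,0],[0,3,0,-0.8,0],[0,4,0,-1,0],[0,5,0,-1,0]]]'

```text
t: 6.7
tool_pos: [0.6722, 0.2513, 0.1773]
tool_rot: [3.117, -0.39, 0.0]
contact_force: [-0.3, 0.4, 1.5]
opening: -0.0004
grip_force: 0.5
```

servo_tool --increments '[[[0,0.8,0,0,0],[0,1.6,0,0,0],[0,2.2,0,0,0],[0,2.2,0,0,0]]]'

```text
t: 7.1
tool_pos: [0.6882, 0.2474, 0.1765]
tool_rot: [3.116, -0.388, -0.023]
contact_force: [-18.4, 2.0, 7.4]
opening: 0.0002
grip_force: 9.2
```

Run:
```python
from h import *
o=ctrl.get_obs(); print(o['t'],o['tool_pos'],o['contact_force'])
a=grab('scene')['img'][150:350,370:570]; b=grab('top')['img'][140:300,130:330]
z=lambda i:cv2.resize(i,(390,390),interpolation=cv2.INTER_CUBIC)
cv2.imwrite('pics/c4.png',cv2.cvtColor(np.hstack([z(a),z(b)]),cv2.COLOR_RGB2BGR))
```

```text
7.1 [0.68815297 0.24739022 0.17652167] [-18.39557622   1.95801572   7.42408749]
```

View pics/c4.png

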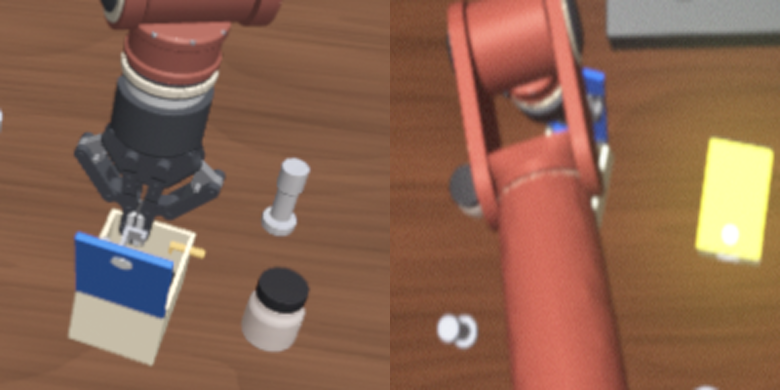

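The lid leans back past upright, with its face at about (122,272) in the left half and the finger against its inner side. I withdraw toward the robot and then up.

servo_tool --increments '[[[0,-1.5,0,0,0],[0,-4,0,0,0],[0,-8,0,-1,0],[0,-12,0,-4,0],[0,-15.5,0,-7,0]]]'

```text
t: 7.7
tool_pos: [0.5405, 0.2843, 0.2467]
tool_rot: [3.116, -0.389, -0.003]
contact_force: [0.4, 0.3, 0.6]
opening: 0.0001
grip_force: 0.0
```

servo_tool --increments '[[[0,-3,0,-3,0],[0,-6,0,-6,0],[0,-7,3,-9,0],[0,-7,3,-9,0],[0,-7,3,-9,0]]]'

```text
t: 8.2
tool_pos: [0.4675, 0.2725, 0.3386]
tool_rot: [-3.116, 0.39, -0.004]
contact_force: [-0.9, 0.2, -0.5]
opening: -0.0001
grip_force: 0.0
```

Run:
```python
from h import *
o=ctrl.get_obs(); print(o['t'],o['tool_pos'],o['contact_force'],abs(o['dq']).max())
a=grab('scene')['img'][150:350,370:570]; b=grab('top')['img'][140:300,130:330]
z=lambda i:cv2.resize(i,(390,390),interpolation=cv2.INTER_CUBIC)
cv2.imwrite('pics/c5.png',cv2.cvtColor(np.hstack([z(a),z(b)]),cv2.COLOR_RGB2BGR))
```

```text
8.2 [0.4674949  0.27249993 0.33860982] [-0.86612536  0.20777665 -0.51580041] 0.04494397480034387
```

View pics/c5.png

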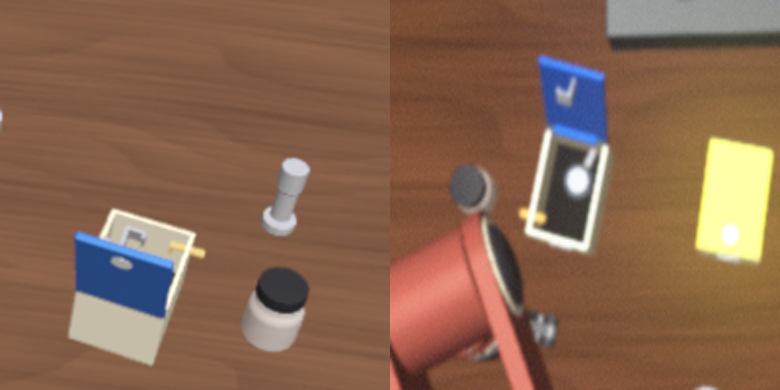

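The lid leans back past upright on its own, and the lens lies in the bed at (578,180) in the right half. The jar and plug gauge stand where they were. I hand the job in.

```bash
python3 -c "
from station import ctrl
print(ctrl.finish_job())"
```

```text
the job is handed in; nothing more can be done
None
```

The blue lens case is open: its lid was pressed, sprang ajar and was pushed until it leaned back past upright on its own; the lens is still in its bed, the other lids and bystanders were not touched, and the job was handed in at about 8 s.

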